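# Hang the utensil caddy on its cleat board

### The arm

A 6-joint arm with a two-finger parallel gripper is mounted at the origin on a cart in front of the work surface, level with it; the furniture and walls round the work are solid. World frame = base frame: x ahead of the robot, y to its left, z up, the work surface at z = 0. Lengths are in mm, angles in rad, forces in N, time in s.
With the tool pointing down it reaches from about 300 to 850 mm from the base axis. Payload 4.2 kg.
Tool frame: the origin (TCP) lies midway between the tips of the shut fingers; the grasp point (between the pads) lies 19 mm behind it; z points along the fingers, y is the line along which they close (so a half turn about z gives the same grasp; the last joint's range is limited). The gripper opens to 91 mm and grips with 3 to 60 N. Pads are 32 mm wide; open, the fingers measure 118 mm over their backs; the gripper's body (76 mm by 178 mm) begins 60 mm behind the grasp point.
Start: joints at [1.253, 0.32, 1.565, -0, 1.257, -0.02], TCP at [168.717, 549.707, 213.976] pointing down, gripper open.
Joint ranges: [-3.11, 3.11], [-0.84, 2.01], [0.21, 2.61], [-1.34, 4.49], [0.05, 2.63], [-2.56, 2.56]. Speed limits (rad/s): [2.57, 2.57, 3.14, 3.14, 3.14, 3.14].

### API

Orientations are given as a 3x3 rotation matrix whose columns are the frame's x, y, z axes.
In Python, from rig import telemetry, eyes, job_done gives the robot as it stands.
- The arm moves only by the shell command python3 -m handwheel 'ROWS' [FORCE]. ROWS is JSON, one flat list of numbers, 5 for each row, row after row: the opening, from 0 (shut) to 1 (fully open), then the shift along the tool's x, y, z in cm, then the turn about the tool's z in rad. A call has 1 to 5 rows; each row shifts and turns the commanded pose from where the row before left it, along the tool's axes as they then stand; what a row does not reach is not made up. A row lasts 1/12 s, in which the tool goes at most 41.7 mm and 7.16 degrees, less where a joint would pass 70% of its speed; a pose out of reach is approached as far as the arm can. A call is refused whole if a number of a shift passes 4.17 or a number of a turn 0.125, either way. A call with a gripper value outside its range is refused whole. The fingers move at their own pace and stop on an object; FORCE is the grip in N (left out, the last holds). Time passes only in rows, so rows that do not move let the fingers close. It gives the time, the measured TCP pose, the force, the opening and the grip force at its end, in the units of the state.
- telemetry.read_state(): the state, without advancing time (a new reading comes with each control period).
- eyes.get_image(name): name is "scene" or "top"; returns a dict with "frame" (420x560x3 uint8, red, green, blue), "fx", "fy", "cx", "cy" (pixels), "pose" (4x4, takes a point from camera to world coordinates). Camera axes: x right, y down, z forward; pixel columns grow to the right and rows downward; lengths in mm; the calibration is good to about 2 mm. A picture is of the moment at which its call begins. There is no depth.
- job_done(): hands the job in; it is judged then, once.
Trained networks look in a picture, given as the dict that the camera call returned (one of the last four; its "shot" number tells which), for a name from the list of things; names that differ only in an ending like _2 or _b are one class to them, and where a whole thing is asked for, a point or a joint stands for the part that bears it (a point fixed in the world has none). Each returns a list of dicts, best first, with "confidence" (0 to 1); they miss things now and then, are a little off and sometimes report something else, mostly with a low value. They report only what shows in the picture. A call takes as long as a camera call.
- eyes.cut_out(picture, query): "region" (420x560 bool, what is visible of it) and "position" ([row, column] in pixels, amid what is visible of it).
- eyes.landmark_of(picture, query): "position" ([row, column] in pixels: a listed point, or the origin of a listed thing).
The state is a dict: "clock": time; "joint_positions": joint angles; "joint_vel": joint speeds; "tau": joint torques, N m; "tool_pos": TCP position; "eef_rot": TCP orientation; "wrist_force": force on the tool from outside, world axes, zero at the start; "wrist_torque": the same for the moment, N m; "opening": finger opening in mm; "finger_force": force on a finger pad.
Only numpy, scipy, OpenCV 4.12 (cv2) and the standard library are available. Lean on these libraries where they do the work, as an engineer would, in place of code of your own. Each camera call takes 0.05 s, during which the arm holds its last target. There are 200 camera calls.

### The job

Hang the green utensil caddy on the wooden backboard: tilt it clearly (about 10 to 15 degrees, front to back), take its angled metal rear strip over the board's metal cleat, and let it drop down behind the cleat until it locks and hangs upright, whole strip on the cleat. Then let go. The white caddy has no strip: leave it and the other things standing where they are.

Things in the scene. Friction and masses are not known exactly. Their poses are not given: they have to be found in the camera images.
- green_caddy: Loose green plastic utensil caddy with an angled aluminium strip on its rear, 0.18 to 0.35 kg, standing upright. Origin: centre of its underside; x points to its rear (the strip side), y left, z up. Open-topped box 60 (x) by 80 (y) by 80 mm high, walls 4 mm; a middle divider in the xz plane rises above the rim as a grip fin.
- grip_fin (a point): Middle of the green caddy's solid grip fin, at (0, 0, 118) mm in the caddy's frame. The fin is 46 mm long (caddy x), 14 mm thick (y) and runs from z = 80 (the rim) to z = 135 mm; grip it from above across its thickness.
- strip_edge (a point): Middle of the free lower edge of the green caddy's rear strip, at (63.4, 0, 31.9) mm in the caddy's frame, half way through the plate. The strip is a flat plate 70 mm wide (y), 5 mm thick, that leaves the rear wall at x = 30, z = 72 mm and slopes 50 degrees down and rearward to this edge.
- cleat_board: Fixed wooden backboard on the dresser top, front toward the robot. Origin: foot of its front face, midway; x points back into the board (front face: x = 0), y left, z up. 200 wide (y), 16 thick, 140 mm high, on a 12 mm foot plate (x -37 to 49). A batten (z 58 to 72) below the cleat stands 35 mm out of the face; the hung caddy's lower rear wall rests on it.
- cleat_edge (a point): Middle of the cleat's free upper edge, at (-27.0, 0, 108.2) mm in the board's frame, half way through the plate. The cleat is an aluminium plate 170 mm wide (y), 5 mm thick, leaving the front face at z = 76 mm and sloping 50 degrees up and forward to this edge; between it and the board is an open V groove.
- locked (a point): Fixed point on the board, at (-2, 0, 86) mm in its frame: where strip_edge lies when the caddy hangs locked in the middle of the cleat, upright and with its x axis along the board's (the caddy's origin is then at x = -65, z = 54 mm in the board's frame).
- white_caddy: Loose white plastic caddy of the same box and grip fin as the green one but without any strip; a bystander. Origin: centre of its underside, axes as the green caddy's.
- jar: Bystander: glass jam jar with yellow lid, 65 mm across, 87 mm high, standing. Origin: centre of its underside.
- lemon: Bystander: lemon, 87 mm long (y), 57 mm high. Origin: centre of its underside.
- salt_mill: Bystander: glass salt shaker with grey cap, 44 mm across, 90 mm high. Origin: centre of its underside.
- matchbox: Bystander: red and cream matchbox lying flat, 53 by 35 by 14 mm. Origin: centre of its underside.

How it is judged:
By the outcome, as a careful person would: the job done as asked, in the order asked, and still so for the second after the job is handed in, with the robot touching nothing.
It also fails if it takes over 40 s, if anything falls off the work surface, if the arm or the gripper's body presses on something with over 40 N, if the wrist force passes 120 N, or if a joint passes its speed limit or range.

## Working session

There is one attempt and no reset: what is moved stays moved. The work goes in short steps, Python scripts to look and compute and a shell command to move; the robot and the scene stay as the last step left them, time stands still between calls to the robot, and variables do not carry over. Pictures are saved under pics/ and viewed, at most 10 in all, crops included, and the job is handed in when it is done.

```bash
mkdir -p pics; cat > h.py <<'E'
import numpy as np, cv2
from rig import telemetry, eyes
def ray(p,rc):
    T=np.array(p["pose"]);r,c=rc
    d=T[:3,:3]@np.array([(c-p["cx"])/p["fx"],(r-p["cy"])/p["fy"],1.]);return T[:3,3],d/np.linalg.norm(d)
def atz(p,rc,z):
    o,d=ray(p,rc);return o+d*(z-o[2])/d[2]
def tri(rs):
    A=np.zeros((3,3));b=np.zeros(3)
    for o,d in rs:
        M=np.eye(3)-np.outer(d,d);A+=M;b+=M@o
    x=np.linalg.solve(A,b);return x,[np.linalg.norm((np.eye(3)-np.outer(d,d))@(x-o)) for o,d in rs]
def proj(p,X):
    T=np.array(p["pose"]);q=T[:3,:3].T@(np.array(X)-T[:3,3]);return [q[1]/q[2]*p["fy"]+p["cy"],q[0]/q[2]*p["fx"]+p["cx"]]
E
python3 - <<'E'
from h import *
np.set_printoptions(precision=1,suppress=True)
P={n:eyes.get_image(n) for n in("scene","top")}
for n,p in P.items():
    cv2.imwrite(f"pics/{n}0.png",p["frame"][:,:,::-1]);print(n,np.array(p["pose"]),p["fx"])
for q in["green_caddy","grip_fin","strip_edge","cleat_board","cleat_edge","locked","white_caddy"]:
    rs=[]
    for n,p in P.items():
        L=eyes.landmark_of(p,q);print(q,n,[(np.round(l["position"]),round(l["confidence"],2)) for l in L[:3]])
        if L:rs.append(ray(p,L[0]["position"]))
    if len(rs)==2:print("   ",*tri(rs))
s=telemetry.read_state();print(s["clock"],s["eef_rot"],s["opening"])
E
```

```text
scene [[   0.9   -0.3    0.3   96.2]
 [  -0.4   -0.6    0.7 -709.8]
 [   0.    -0.8   -0.7  865.2]
 [   0.     0.     0.     1. ]] 513.4610994180388
top [[  0.   -1.    0.1 386.7]
 [ -1.   -0.    0.   68. ]
 [ -0.   -0.1  -1.  942.9]
 [  0.    0.    0.    1. ]] 452.4826674642233
green_caddy scene [(array([200., 235.]), 0.56)]
green_caddy top [(array([228., 193.]), 0.97)]
    [446.8 262.2   2.5] [np.float64(1.2473425243704561), np.float64(1.2473425243705984)]
grip_fin scene [(array([231., 317.]), 0.67), (array([169., 237.]), 0.61)]
grip_fin top [(array([225., 178.]), 0.6)]
    [ 554.5  245.3 -102.3] [np.float64(117.88885417201543), np.float64(117.8888541720154)]
strip_edge scene [(array([187., 257.]), 0.79)]
strip_edge top [(array([195., 189.]), 0.9), (array([201., 381.]), 0.48)]
    [514.3 270.7  19.9] [np.float64(1.611663305444535), np.float64(1.6116633054443794)]
cleat_board scene [(array([303., 331.]), 0.96)]
cleat_board top [(array([198., 379.]), 0.73), (array([194., 190.]), 0.22)]
    [ 518.2 -127.1  -14.5] [np.float64(4.085848790871582), np.float64(4.085848790871463)]
cleat_edge scene [(array([271., 326.]), 0.78), (array([183., 276.]), 0.42)]
cleat_edge top [(array([208., 393.]), 0.87)]
    [ 488.1 -130.4  104.1] [np.float64(0.7734245394166033), np.float64(0.7734245394164896)]
locked scene [(array([277., 334.]), 0.87)]
locked top [(array([194., 391.]), 0.8), (array([159., 279.]), 0.54)]
    [ 512.3 -131.9   77. ] [np.float64(4.173316963476476), np.float64(4.17331696347633)]
white_caddy scene [(array([237., 252.]), 0.92), (array([278., 334.]), 0.56)]
white_caddy top [(array([232., 256.]), 0.76), (array([209., 394.]), 0.5)]
    [441.2 132.3 -13.5] [np.float64(3.0981647386842135), np.float64(3.09816473868438)]
0.8 [[-1.   0.3  0. ]
 [ 0.3  1.   0. ]
 [ 0.   0.  -1. ]] 91.52069036981587
```

View pics/scene0.png

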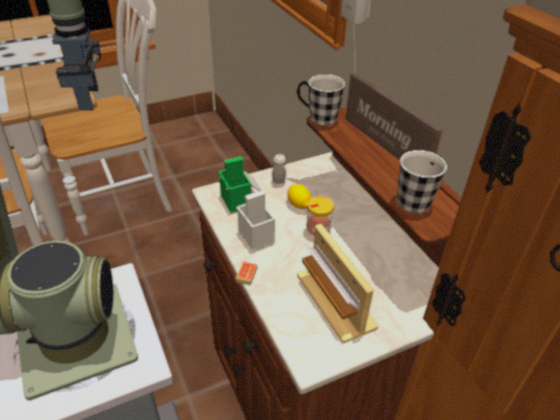

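View pics/top0.png

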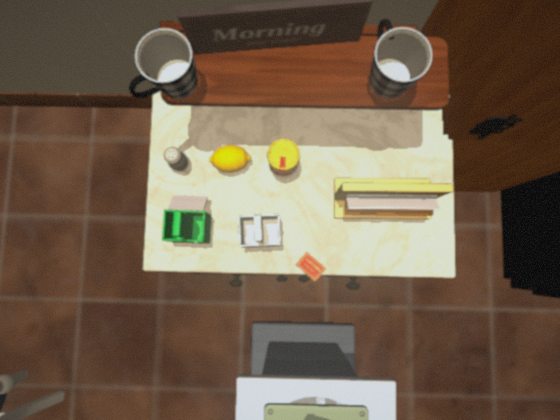

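The overview shows the green caddy at about (236,185) in scene and (187,227) in top. The white caddy is at (258,232) in top, and the board is on the right at (390,200). I'll refine the caddy and board poses by fitting silhouettes.

```bash
cat > fit.py <<'E'
from h import *
from scipy.optimize import minimize
from scipy.spatial.transform import Rotation as R
def box(x0,x1,y0,y1,z0,z1): return np.array([[x,y,z] for x in(x0,x1) for y in(y0,y1) for z in(z0,z1)],float)
GREEN=[box(-30,30,-40,40,0,80),box(-23,23,-7,7,80,135)]
n=np.array([.766,0,.643])*2.5
def plate(a,b,w): return np.array([np.array([p[0],s*w/2,p[1]])+t*n for p in(a,b) for s in(-1,1) for t in(-1,1)])
STRIP=plate((30,72),(63.4,31.9),70)
BOARD=[box(0,16,-100,100,0,140),box(-37,49,-100,100,0,12),box(-35,0,-100,100,58,72),plate((0,76),(-27,108.2),170)]
def mask(p,parts,T,k=4):
    m=np.zeros((420*k,560*k),np.uint8)
    for b in parts:
        q=np.array([proj(p,T[0]@v+T[1]) for v in b])[:,::-1]
        cv2.fillPoly(m,[np.round((cv2.convexHull(q.astype(np.float32))*k+(k-1)/2)*16).astype(int)],1,shift=4)
    return m
def pose(v): # x,y,z mm ; yaw,pitch deg
    return R.from_euler("ZY",[v[3],v[4]],degrees=True).as_matrix(),np.array(v[:3])
def fit(views,parts,v0,free,step,k=4):
    big=[(p,cv2.resize(m.astype(np.uint8),None,fx=k,fy=k,interpolation=cv2.INTER_LINEAR)) for p,m in views]
    v0=np.array(v0,float)
    def cost(u):
        v=v0.copy();v[free]=u;c=0
        for p,m in big:
            r=mask(p,parts,pose(v),k);c+=1-(r&m).sum()/(r|m).sum()
        return c
    s=np.vstack([v0[free]]+[v0[free]+np.eye(len(free))[i]*step[i] for i in range(len(free))])
    o=minimize(cost,v0[free],method="Nelder-Mead",options=dict(initial_simplex=s,xatol=.1,fatol=1e-4,maxiter=200))
    v=v0.copy();v[free]=o.x;return v,o.fun
def green(p,near=None):
    h=cv2.cvtColor(p["frame"],cv2.COLOR_RGB2HSV);m=cv2.inRange(h,(45,120,25),(80,255,255))
    c,l,s,_=cv2.connectedComponentsWithStats(m);return l==1+np.argmax(s[1:,4])
E
python3 - <<'E'
from fit import *
np.set_printoptions(precision=1,suppress=True)
P=[eyes.get_image(n) for n in("scene","top")]
G=[(p,green(p)) for p in P];print([m.sum() for _,m in G])
for vs in(G,G[:1],G[1:]):print("green",*fit(vs,GREEN,[447,262,0,0,0],[0,1,3],[10,10,5]))
B=[(p,eyes.cut_out(p,"cleat_board")[0]["region"]) for p in P];print([m.sum() for _,m in B])
for vs in(B,B[:1],B[1:]):
    v,f=fit(vs,BOARD,[516,-129,0,0,0],[0,1,3],[10,10,5]);print("board",v,f)
    if len(vs)==2:vb=v
vg,_=fit(G,GREEN,[447,262,0,0,0],[0,1,3],[10,10,5])
o=[]
for (p,_),(r,c) in zip(G,((200,235),(228,190))):
    im=cv2.resize(p["frame"],None,fx=4,fy=4,interpolation=cv2.INTER_CUBIC)[:,:,::-1].copy()
    for parts,v in((GREEN+[STRIP],vg),(BOARD,vb)):
        for b in parts:
            q=np.array([proj(p,pose(v)[0]@w+pose(v)[1]) for w in b])[:,::-1].astype(np.float32)
            cv2.polylines(im,[np.round(cv2.convexHull(q)*4+1.5).astype(int)],True,(255,0,255),1)
    b=proj(p,[516,-129,60])
    for rr,cc in((r,c),b):
        y,x=int(rr*4)-140,int(cc*4)-195;o.append(np.ascontiguousarray(im[y:y+290,x:x+390]))
cv2.imwrite("pics/fit0.png",np.vstack([np.hstack(o[:2]),np.hstack(o[2:])]))
E
```

```text
[np.int64(1125), np.int64(781)]
green [447.3 267.3   0.   -7.    0. ] 0.7205185637017748
green [446.9 265.8   0.   -9.9   0. ] 0.19600237302058143
green [447.9 270.3   0.   -2.2   0. ] 0.5162849671130835
[np.int64(4915), np.int64(4312)]
board [ 512.3 -130.1    0.     0.2    0. ] 0.1514971173040892
board [ 510.8 -131.7    0.    -1.4    0. ] 0.07647525174237668
board [ 512.8 -130.2    0.     0.8    0. ] 0.056942234900433375
```

View pics/fit0.png

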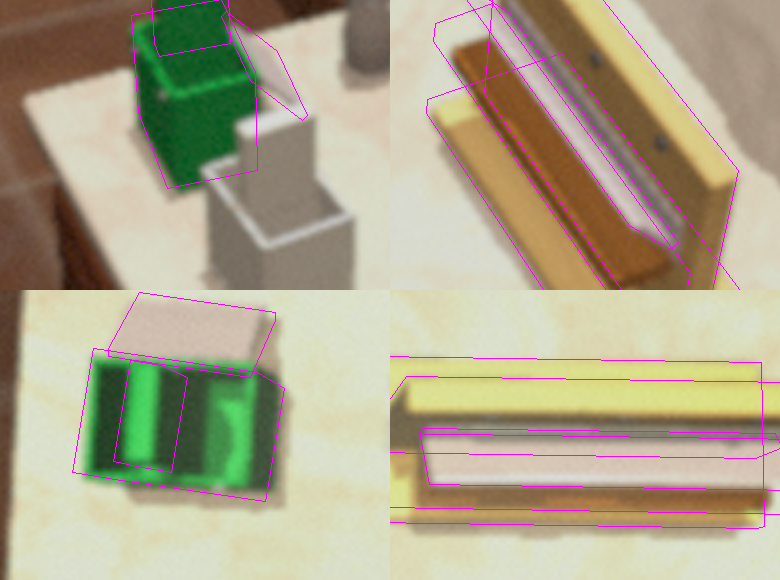

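The crops show a good board fit. The green mask lost the dark interior of the caddy (top crop, 85–285 × 345–500), so I'll refit using whole-hull silhouettes.

```bash
cat >> fit.py <<'E'
def hullmask(p,lo=(40,70,15)):
    h=cv2.cvtColor(p["frame"],cv2.COLOR_RGB2HSV);m=cv2.inRange(h,lo,(85,255,255))
    m=cv2.morphologyEx(m,cv2.MORPH_CLOSE,np.ones((5,5)))
    c,l,s,_=cv2.connectedComponentsWithStats(m);l=(l==1+np.argmax(s[1:,4])).astype(np.uint8)
    k=4;L=(cv2.resize(l*255,None,fx=k,fy=k,interpolation=cv2.INTER_LINEAR)>127).astype(np.uint8)
    c,_=cv2.findContours(L,cv2.RETR_EXTERNAL,cv2.CHAIN_APPROX_NONE)
    o=np.zeros_like(L);cv2.fillPoly(o,[cv2.convexHull(max(c,key=cv2.contourArea))],1);return o
def overlay(p,items,rc,size=(390,290),k=4):
    im=cv2.resize(p["frame"],None,fx=k,fy=k,interpolation=cv2.INTER_CUBIC)[:,:,::-1].copy()
    for parts,v in items:
        for b in parts:
            q=np.array([proj(p,pose(v)[0]@w+pose(v)[1]) for w in b])[:,::-1].astype(np.float32)
            cv2.polylines(im,[np.round(cv2.convexHull(q)*k+1.5).astype(int)],True,(255,0,255),1)
    y,x=max(0,int(rc[0]*k)-size[1]//2),max(0,int(rc[1]*k)-size[0]//2);return im[y:y+size[1],x:x+size[0]]
E
sed -i 's/    big=\[.*/    big=[(p,m if m.shape[0]==420*k else cv2.resize(m.astype(np.uint8),None,fx=k,fy=k)) for p,m in views]/' fit.py
python3 - <<'E'
from fit import *
np.set_printoptions(precision=1,suppress=True)
P=[eyes.get_image(n) for n in("scene","top")]
G=[(p,hullmask(p)) for p in P];H=[np.vstack(GREEN)]
for vs in(G[:1],G[1:],G):
    v,f=fit(vs,H,[447,265,0,-5,0],[0,1,3],[10,10,5]);print("green",v,f)
o=[overlay(p,[(GREEN+[STRIP],v)],proj(p,[447,265,60])) for p in P]
cv2.imwrite("pics/fit1.png",np.hstack(o))
E
```

```text
green [446.1 263.1   0.   -3.3   0. ] 0.08733822438381011
green [447. 265.   0.  -5.   0.] 1.0
green [446.1 263.1   0.   -3.3   0. ] 1.0873382243838101
```

View pics/fit1.png

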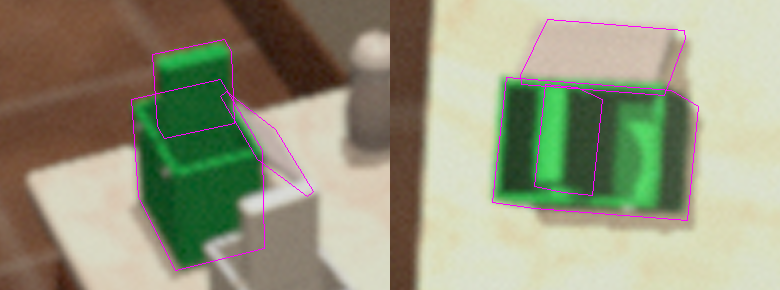

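The scene fit sits well on both views: green caddy at (446, 263), yaw −3.3°. The board is at (512, −130) with yaw about 0. The tool can't pitch, so the fin has to pivot in the pads. I'll grip it forward of its middle so that gravity tilts it.

```bash
cat >> h.py <<'E'
def go(target,yaw):
    "remaining turn (about tool z) and shift in tool axes [cm] (after the turn) to TCP target with tool y along caddy y of given yaw deg"
    s=telemetry.read_state();R=np.array(s["eef_rot"]);a=np.radians(yaw)
    y=np.array([-np.sin(a),np.cos(a),0]);y=y if y@R[:,1]>0 else -y
    z=np.array([0,0,-1.]);x=np.cross(y,z);G=np.c_[x,y,z]
    D=R.T@G;t=np.arctan2(D[1,0],D[0,0])
    d=np.array(target)-s["tool_pos"];print("t",round(s["clock"],2),"pos",np.round(s["tool_pos"],1),"turn",round(t,3),"shift now cm",np.round(R.T@d/10,2),"after turn",np.round(G.T@d/10,2),"F",np.round(s["wrist_force"],1),"open",round(s["opening"],1),"ff",round(float(np.max(s["finger_force"])),1))
E
python3 - <<'E'
from h import *
a=np.radians(-3.3);go([446.1-10*np.cos(a),263.1-10*np.sin(a),190],-3.3)
E
```

```text
t 1.1 pos [168.7 549.7 214. ] turn -0.24 shift now cm [-33.95 -19.5    2.4 ] after turn [-28.34 -27.02   2.4 ] F [ 0.2 -0.2  0.3] open 91.0 ff 0.0
```

```bash
python3 -m handwheel '[1,0,0,0,-0.12, 1,0,0,0,-0.12, 1,-2.36,-2.25,0.2,0, 1,-2.36,-2.25,0.2,0, 1,-2.36,-2.25,0.2,0]' 20 >/dev/null
python3 -m handwheel '[1,-2.36,-2.25,0.2,0, 1,-2.36,-2.25,0.2,0, 1,-2.36,-2.25,0.2,0, 1,-2.36,-2.25,0.2,0, 1,-2.36,-2.25,0.2,0]' >/dev/null
python3 -m handwheel '[1,-2.36,-2.25,0.2,0, 1,-2.36,-2.25,0.2,0, 1,-2.36,-2.25,0.2,0, 1,-2.36,-2.25,0.2,0, 1,0,0,0,0]'
python3 - <<'E'
from h import *
a=np.radians(-3.3);go([446.1-10*np.cos(a),263.1-10*np.sin(a),97],-3.3)
E
```

```text
clock: 2.35
tool_pos: [439.0, 260.2, 189.7]
eef_rot: [[-0.998, 0.062, 0.002], [0.062, 0.998, -0.002], [-0.002, -0.002, -1.0]]
wrist_force: [-1.0, -0.3, 0.3]
opening: 91.5
finger_force: 0.0
t 2.35 pos [439.  260.2 189.7] turn -0.005 shift now cm [0.33 0.34 9.27] after turn [0.31 0.33 9.27] F [-1.  -0.3  0.3] open 91.5 ff 0.0
```

```bash
python3 -m handwheel '[1,0.3,0.3,3,0, 1,0,0,3,0, 1,0,0,2,0, 1,0,0,1.3,0, 1,0,0,0,0]' >/dev/null
python3 -m handwheel '[0.15,0,0,0,0, 0,0,0,0,0, 0,0,0,0,0, 0,0,0,0,0, 0,0,0,0,0]' 12
python3 - <<'E'
from h import *
a=np.radians(-3.3);go([446.1-10*np.cos(a),263.1-10*np.sin(a),97],-3.3)
E
```

```text
clock: 3.18
tool_pos: [433.4, 267.3, 97.8]
eef_rot: [[-0.998, 0.058, 0.002], [0.058, 0.998, 0.001], [-0.001, 0.001, -1.0]]
wrist_force: [0.3, -0.0, -0.7]
opening: 60.7
finger_force: 0.0
t 3.18 pos [433.4 267.3  97.8] turn -0.0 shift now cm [-0.29 -0.34  0.08] after turn [-0.29 -0.34  0.08] F [ 0.3 -0.  -0.7] open 60.7 ff 0.0
```

```bash
python3 -m handwheel '[0,-0.3,-0.35,0,0, 0,0,0,0,0, 0,0,0,0,0, 0,0,0,0,0, 0,0,0,0,0]' 12 >/dev/null
python3 -m handwheel '[0,0,0,0,0, 0,0,0,0,0, 0,0,0,0,0, 0,0,0,0,0, 0,0,0,0,0]' 12
python3 -m handwheel '[0,0,0,0,0, 0,0,0,-1.5,0, 0,0,0,-1.5,0, 0,0,0,-1,0, 0,0,0,0,0]' 12
python3 - <<'E'
from fit import *
np.set_printoptions(precision=1,suppress=True)
s=telemetry.read_state();print(s["tool_pos"],s["wrist_force"],s["wrist_torque"])
p=eyes.get_image("scene");q=eyes.get_image("top");t=s["tool_pos"]
o=[overlay(a,[(GREEN+[STRIP],[446.1,263.1,40,-3.3,v])],proj(a,[446,263,100])) for a,v in((p,0),(q,0))]
cv2.imwrite("pics/lift.png",np.hstack(o))
E
```

```text
clock: 4.02
tool_pos: [435.8, 263.4, 96.9]
eef_rot: [[-0.998, 0.058, 0.0], [0.058, 0.998, 0.0], [-0.0, 0.0, -1.0]]
wrist_force: [-0.0, 0.6, -0.8]
opening: 13.5
finger_force: 12.0
clock: 4.43
tool_pos: [436.9, 263.9, 138.8]
eef_rot: [[-0.998, 0.058, 0.003], [0.058, 0.998, 0.002], [-0.003, 0.002, -1.0]]
wrist_force: [0.3, -0.7, -2.5]
opening: 14.1
finger_force: 12.0
[436.9 263.9 138.8] [ 0.3 -0.7 -2.5] [ 0. -0.  0.]
```

View pics/lift.png

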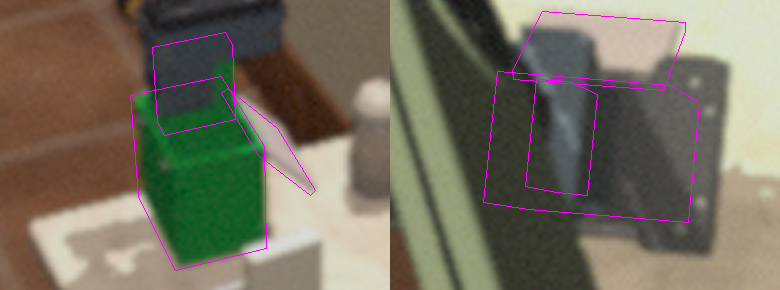

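The lift is clean, but at 12 N the caddy stays level. I'll go low over the table and ease the grip so it can pivot.

```bash
cat >> fit.py <<'E'
def held(v0,name,both=False):
    P=[eyes.get_image(n) for n in(("scene","top") if both else("scene",))]
    s=telemetry.read_state();print(np.round(s["tool_pos"],1),"F",np.round(s["wrist_force"],1),"M",np.round(s["wrist_torque"],3),"open",round(s["opening"],1),"t",round(s["clock"],2))
    p=P[0];h=cv2.cvtColor(p["frame"],cv2.COLOR_RGB2HSV);m=cv2.inRange(h,(45,100,20),(85,255,255))
    c,l,st,_=cv2.connectedComponentsWithStats(m);m=(l==1+np.argmax(st[1:,4])).astype(np.uint8)
    m=cv2.morphologyEx(m,cv2.MORPH_CLOSE,np.ones((5,5)))
    # pivot: grip point fixed in hand; free: pitch, plus grip slip along z
    best=None;g=np.array(v0[:3],float) # grip point in caddy frame
    gp=np.array(s["tool_pos"])+[0,0,19];yaw=v0[3]
    for pit in np.arange(-8,24,1.):
        for dz in np.arange(-6,7,3.):
            Rm=R.from_euler("ZY",[yaw,pit],degrees=True).as_matrix();t=gp-Rm@(g+[0,0,dz])
            r=mask(p,GREEN[:1],(Rm,t),2);M=cv2.resize(m,None,fx=2,fy=2,interpolation=cv2.INTER_NEAREST)
            i=(r&M).sum()/(r|M).sum()
            if best is None or i>best[0]:best=(i,pit,dz,t)
    print("iou %.3f pitch %.1f dz %.1f origin"%best[:3],np.round(best[3],1))
    v=list(best[3])+[yaw,best[1]]
    cv2.imwrite(name,np.hstack([overlay(a,[(GREEN+[STRIP],v)],proj(a,best[3]+[0,0,60])) for a in P]))
    return v
E
python3 -m handwheel '[0,0,0,1.3,0, 0,0,0,1.3,0, 0,0,0,0,0]' 12 >/dev/null
python3 - <<'E'
from fit import *
held([-10,0,116,-3.3],"pics/h1.png")
E
python3 -m handwheel '[0,0,0,0,0, 0,0,0,0,0, 0,0,0,0,0]' 5
python3 - <<'E'
from fit import *
held([-10,0,116,-3.3],"pics/h2.png")
E
```

```text
[434.2 262.4 109. ] F [-0.6 -0.8 -2. ] M [ 0.036  0.007 -0.012] open 13.6 t 4.83
iou 0.749 pitch -1.0 dz 0.0 origin [446.2 261.7  12.2]
clock: 5.08
tool_pos: [436.2, 263.5, 111.5]
eef_rot: [[-0.998, 0.058, 0.001], [0.058, 0.998, 0.001], [-0.001, 0.001, -1.0]]
wrist_force: [-0.9, -0.1, -2.3]
opening: 14.0
finger_force: 5.0
[436.2 263.5 111.5] F [-0.  -0.6 -2.9] M [ 0.012  0.04  -0.045] open 14.4 t 5.13
iou 0.759 pitch -2.0 dz 0.0 origin [450.2 262.7  14.9]
```

```bash
python3 -m handwheel '[0,0,0,0,0, 0,0,0,0,0, 0,0,0,0,0, 0,0,0,0,0]' 3
python3 - <<'E'
from fit import *
held([-10,0,116,-3.3],"pics/h3.png")
E
```

```text
clock: 5.47
tool_pos: [435.8, 263.3, 111.1]
eef_rot: [[-0.998, 0.058, 0.0], [0.058, 0.998, 0.0], [-0.0, 0.0, -1.0]]
wrist_force: [-0.5, -0.1, -2.8]
opening: 14.4
finger_force: 3.0
[435.8 263.3 111. ] F [ 0.6  0.1 -2.1] M [ 0.012 -0.019  0.024] open 13.9 t 5.52
iou 0.760 pitch -2.0 dz 0.0 origin [449.8 262.5  14.4]
```

View pics/h3.png

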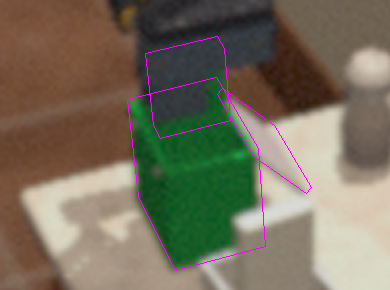

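Even 3 N doesn't pivot it; the box is still level at (200,180) in the crop. Instead I'll carry it to the board, press the strip's edge on the batten's front so the fin pivots rear-down, and then hold that tilt with a firm grip.

```bash
python3 -m handwheel '[0,0,0,0,0, 0,0,0,-3,0, 0,0,0,-4,0, 0,0,0,-4,0, 0,0,0,-4,0]' 20
python3 - <<'E'
from h import *
go([388,-130,270],0.2)
E
```

```text
clock: 5.93
tool_pos: [435.4, 263.0, 262.5]
eef_rot: [[-0.998, 0.058, -0.001], [0.058, 0.998, -0.0], [0.001, -0.0, -1.0]]
wrist_force: [0.8, 1.3, -2.0]
opening: 14.0
finger_force: 20.0
t 5.93 pos [435.4 263.  262.5] turn -0.061 shift now cm [  2.46 -39.51  -0.73] after turn [  4.87 -39.29  -0.75] F [ 0.8  1.3 -2. ] open 14.0 ff 20.0
```

```bash
python3 -m handwheel '[0,0,0,-0.7,-0.061, 0,0,-1.5,0,0, 0,0.4,-3,0,0, 0,0.4,-3,0,0, 0,0.4,-3,0,0]' >/dev/null
python3 -m handwheel '[0,0.4,-3,0,0, 0,0.4,-3,0,0, 0,0.4,-3,0,0, 0,0.4,-3,0,0, 0,0.4,-3,0,0]' >/dev/null
python3 -m handwheel '[0,0.4,-3,0,0, 0,0.4,-3,0,0, 0,0.4,-3,0,0, 0,0.4,-3,0,0, 0,0,-1.5,0,0]' >/dev/null
python3 -m handwheel '[0,0,0,0,0, 0,0,0,0,0, 0,0,0,0,0]' >/dev/null
python3 - <<'E'
from h import *
go([388,-130,134],0.2)
E
```

```text
t 7.43 pos [ 388.9 -126.2  267.8] turn -0.0 shift now cm [ 0.09 -0.39 13.38] after turn [ 0.09 -0.38 13.38] F [ 0.3  0.4 -2.6] open 13.9 ff 20.0
```

```bash
python3 -m handwheel '[0,0.1,-0.4,3,0, 0,0,0,3.5,0, 0,0,0,3.5,0, 0,0,0,2.5,0, 0,0,0,0.9,0]' >/dev/null
python3 -m handwheel '[0,0,0,0,0, 0,0,0,0,0, 0,0,0,0,0]' >/dev/null
python3 - <<'E'
from fit import *
go([388,-130,130],0.2)
P=[eyes.get_image(n) for n in("scene","top")]
v=[398,-130,33,.2,0];B=[512.3,-130.1,0,.2,0]
cv2.imwrite("pics/atboard.png",np.hstack([overlay(p,[(GREEN+[STRIP],v),(BOARD,B)],proj(p,[440,-130,90]),(400,560)) for p in P]))
E
```

```text
t 8.1 pos [ 389.7 -131.   135.6] turn 0.001 shift now cm [0.18 0.1  0.56] after turn [0.17 0.1  0.56] F [-0.2  0.7 -2.3] open 14.3 ff 20.0
```

View pics/atboard.png

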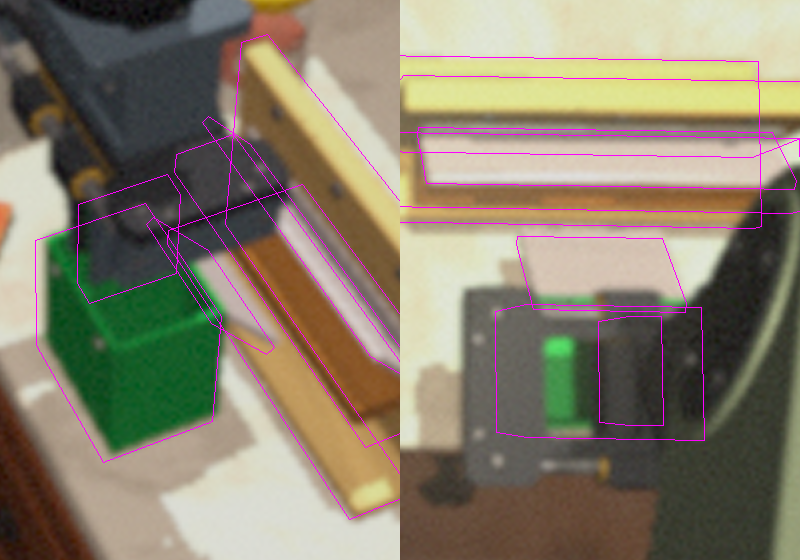

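The crops show the modelled cleat, foot and strip lying on the real ones, with the strip edge at about (275,348) in the left crop. Board and caddy poses agree to about 1–2 mm, so I'll push the strip edge against the batten.

```bash
python3 -m handwheel '[0,-0.5,0.1,0.3,0, 0,-0.5,0,0,0, 0,-0.5,0,0,0, 0,0,0,0,0, 0,0,0,0,0]' 5
python3 -m handwheel '[0,-0.4,0,-0.25,0, 0,-0.4,0,-0.25,0, 0,-0.4,0,-0.25,0, 0,-0.4,0,-0.25,0, 0,-0.3,0,-0.1,0]'
python3 -m handwheel '[0,0,0,0,0, 0,0,0,0,0]' 20
python3 - <<'E'
from fit import *
held([-10,0,116,.2],"pics/tilt.png",True)
E
```

```text
clock: 8.62
tool_pos: [403.6, -129.8, 130.9]
eef_rot: [[-1.0, -0.003, 0.0], [-0.003, 1.0, 0.0], [-0.0, 0.0, -1.0]]
wrist_force: [0.1, 0.3, -1.7]
opening: 14.1
finger_force: 5.0
clock: 9.03
tool_pos: [422.8, -129.8, 142.5]
eef_rot: [[-1.0, -0.003, 0.001], [-0.003, 1.0, -0.0], [-0.001, -0.0, -1.0]]
wrist_force: [-1.4, 0.6, -2.2]
opening: 13.7
finger_force: 5.0
clock: 9.2
tool_pos: [422.7, -129.8, 142.0]
eef_rot: [[-1.0, -0.003, 0.001], [-0.003, 1.0, -0.0], [-0.001, -0.0, -1.0]]
wrist_force: [-0.5, 0.3, -2.2]
opening: 13.8
finger_force: 20.0
[ 422.4 -129.8  141.9] F [-0.1 -0.1 -2.9] M [-0.01  -0.001 -0.027] open 13.5 t 9.3
iou 0.833 pitch 12.0 dz 0.0 origin [ 408.1 -129.8   45.4]
```

View pics/tilt.png

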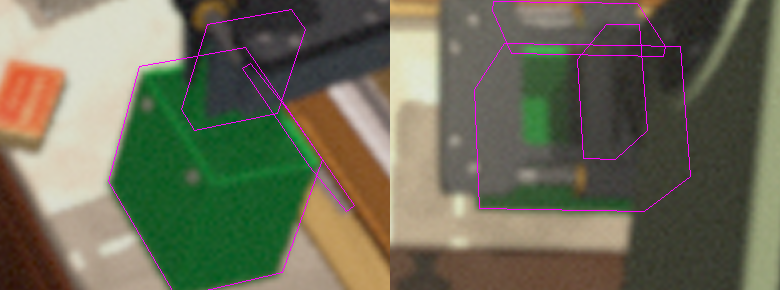

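The caddy is now held tilted 12° (model and picture agree, origin about (408, −130, 45)). Next I'll back off, raise it, and take the strip over the cleat.

```bash
python3 -m handwheel '[0,0.5,0,0,0, 0,0.5,0,-0.8,0, 0,0,0,-2,0, 0,0,0,-2,0, 0,0,0,-1.8,0]' 25 >/dev/null
python3 -m handwheel '[0,-0.8,0,0,0, 0,-1,0,0,0, 0,-1,0,0,0, 0,-0.5,0,0,0, 0,0,0,0,0]' >/dev/null
python3 -m handwheel '[0,0,0,0,0, 0,0,0,0,0]' >/dev/null
python3 - <<'E'
from fit import *
go([446,-130,203],.2)
v=held([-10,0,116,.2],"pics/over.png")
p=eyes.get_image("scene")
cv2.imwrite("pics/over.png",overlay(p,[(GREEN+[STRIP],v),(BOARD,[512.3,-130.1,0,.2,0])],proj(p,[470,-140,120]),(600,560)))
Rm,t=pose(v);print("edge rel board",np.round(Rm@[63.4,0,31.9]+t-[512.3,-130.1,0],1))
E
```

```text
t 10.3 pos [ 444.5 -129.5  207. ] turn -0.0 shift now cm [-0.15 -0.05  0.4 ] after turn [-0.15 -0.05  0.4 ] F [-0.  -0.6 -2.5] open 13.6 ff 25.0
[ 444.5 -129.5  207.3] F [-0.4  0.1 -2.5] M [0.028 0.008 0.044] open 13.7 t 10.35
iou 0.858 pitch 11.0 dz 3.0 origin [ 431.6 -129.6  107.6]
edge rel board [-12.3   0.8 126.8]
```

View pics/over.png

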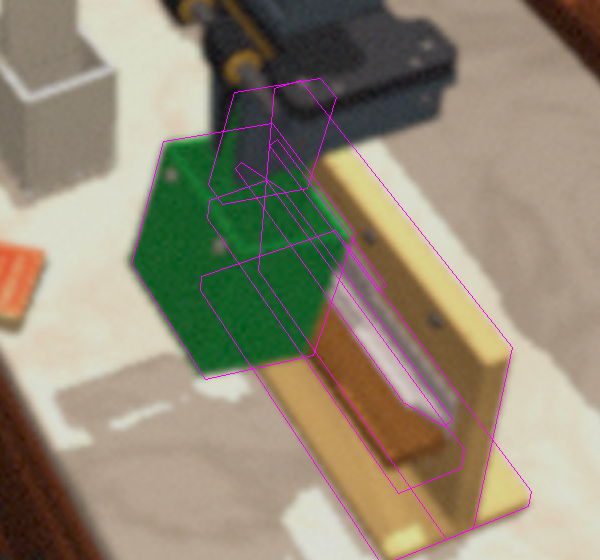

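The picture shows the caddy tilted, with its strip above the groove at about (360,270) and clear of the cleat edge. I'll lower it into the groove.

```bash
python3 -m handwheel '[0,-0.2,0,0.6,0, 0,-0.2,0,0.8,0, 0,-0.2,0,0.8,0, 0,-0.1,0,0.6,0, 0,0,0,0.2,0]' 15 >/dev/null
python3 -m handwheel '[0,0,0,0.2,0, 0,0,0,0.2,0, 0,0,0,0.2,0]'
python3 - <<'E'
from fit import *
v=held([-10,0,117,.2],"pics/in.png")
Rm,t=pose(v);print("edge rel board",np.round(Rm@[63.4,0,31.9]+t-[512.3,-130.1,0],1))
E
```

```text
clock: 11.07
tool_pos: [452.9, -129.8, 172.3]
eef_rot: [[-1.0, -0.003, 0.002], [-0.003, 1.0, -0.0], [-0.002, -0.0, -1.0]]
wrist_force: [1.2, 0.4, 1.8]
opening: 13.8
finger_force: 15.0
[ 453.  -129.8  172.1] F [ 1.9 -0.4 -1. ] M [-0.018 -0.454  0.074] open 14.1 t 11.12
iou 0.849 pitch 10.0 dz 6.0 origin [ 441.5 -129.9   68.3]
edge rel board [-2.8  0.5 88.7]
```

The strip's edge is in the groove at about (−3, 89), with light contact. Now a light grip, guiding the caddy down and upright.

```bash
python3 -m handwheel '[0,0.2,0,0.2,0, 0,0.3,0,0.4,0, 0,0.3,0,0.4,0, 0,0.3,0,0.3,0, 0,0.2,0,0.3,0]' 4
python3 -m handwheel '[0,0,0,0.1,0, 0,0,0,0,0]' 3
python3 - <<'E'
from fit import *
v=held([-10,0,117,.2],"pics/low.png")
go([437.3,-130,151],.2)
Rm,t=pose(v);print("edge rel board",np.round(Rm@[63.4,0,31.9]+t-[512.3,-130.1,0],1))
E
```

```text
clock: 11.53
tool_pos: [438.3, -129.6, 155.5]
eef_rot: [[-1.0, -0.003, -0.001], [-0.003, 1.0, 0.0], [0.001, 0.0, -1.0]]
wrist_force: [-0.9, 0.6, -1.5]
opening: 13.7
finger_force: 4.0
clock: 11.7
tool_pos: [438.0, -129.6, 154.6]
eef_rot: [[-1.0, -0.003, -0.002], [-0.003, 1.0, 0.0], [0.002, 0.0, -1.0]]
wrist_force: [-2.6, -0.1, -1.1]
opening: 14.2
finger_force: 3.0
[ 438.3 -129.6  154.7] F [-2.3 -0.3 -0.7] M [-0.025  0.402  0.058] open 13.8 t 11.75
iou 0.783 pitch -1.0 dz 6.0 origin [ 450.4 -129.6   50.9]
t 11.75 pos [ 438.3 -129.6  154.7] turn -0.0 shift now cm [ 0.09 -0.04  0.37] after turn [ 0.1  -0.04  0.37] F [-2.3 -0.3 -0.7] open 13.8 ff 3.0
edge rel board [ 0.9  0.7 83.9]
```

Nearly upright and seated; now I'll release and look.

```bash
python3 -m handwheel '[0.3,0,0,0,0, 0.6,0,0,0,0, 0.6,0,0,0,0, 0.6,0,0,0,0, 0.6,0,0,0,0]'
python3 -m handwheel '[0.6,0,0,0,0, 0.6,0,0,-2,0, 0.6,0,0,-3,0, 0.6,0,0,-3,0, 0.6,0,0,-2,0]'
python3 -m handwheel '[0.6,3,0,-3,0, 0.6,3,0,0,0, 0.6,3,0,0,0, 0.6,3,0,0,0, 0.6,0,0,0,0]'
python3 - <<'E'
from fit import *
p=eyes.get_image("scene");q=eyes.get_image("top");v=[447.3,-130,54,.2,0]
go([0,0,0],0)
cv2.imwrite("pics/hung.png",np.hstack([overlay(a,[(GREEN+[STRIP],v)],proj(a,[470,-130,110]),(400,500)) for a in(p,q)]))
E
```

```text
clock: 12.17
tool_pos: [439.3, -129.7, 155.1]
eef_rot: [[-1.0, -0.003, 0.001], [-0.003, 1.0, 0.0], [-0.001, 0.0, -1.0]]
wrist_force: [-1.0, 0.1, 0.0]
opening: 44.7
finger_force: 0.0
clock: 12.58
tool_pos: [439.9, -129.9, 257.6]
eef_rot: [[-1.0, -0.003, 0.003], [-0.003, 1.0, -0.001], [-0.003, -0.001, -1.0]]
wrist_force: [0.9, -0.2, 0.1]
opening: 54.6
finger_force: 0.0
clock: 13.0
tool_pos: [315.1, -129.4, 284.6]
eef_rot: [[-1.0, -0.002, -0.002], [-0.002, 1.0, -0.0], [0.002, -0.0, -1.0]]
wrist_force: [-1.0, 0.3, -1.0]
opening: 54.4
finger_force: 0.0
t 13.1 pos [ 319.3 -130.1  284.8] turn 0.002 shift now cm [31.96 13.1  28.41] after turn [31.93 13.01 28.48] F [1.1 0.5 0.7] open 54.7 ff 0.0
```

View pics/hung.png

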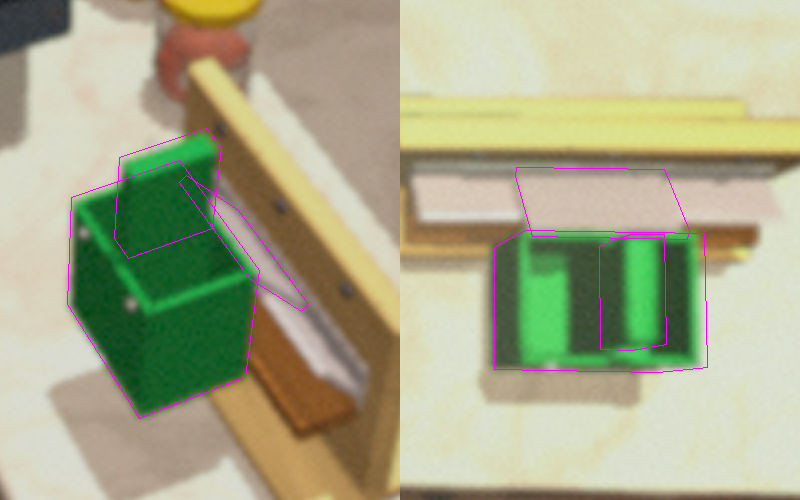

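The caddy hangs upright at the modelled locked pose in both views, with the box at about (165,300) in the left crop and its whole strip on the cleat at about (600,200) in the right. The gripper is clear, so I'm handing in.

```bash
python3 -c "from rig import job_done;print(job_done())"
```

```text
the job is handed in; nothing more can be done
None
```

The green caddy was tilted about 12°, hooked over the cleat and released, and in the last pictures it hangs upright at the locked pose; the job was handed in at about 13 s, and no verdict came back.

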